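# Turn over a tray of printed clips between two trays

### The job

Cap the green tray of clips with the empty purple tray: lay the purple tray, mouth down, on the left shelf of the turner and slide it into the cradle until it is fully home above the green one. Swing the crank over all the way so both trays turn over together, then slide the emptied green tray, which is now on top, out onto the right shelf and leave it there, so the clips lie open in the purple tray with their yellow faces up. Do not disturb the yellow screw box, the spray can or the scraper.

Things in the scene. Friction and masses are not known exactly. Their poses are not given: they have to be found in the camera images.
- turner: Fixed bench turner on a 130 x 400 mm aluminium foot: a grey cradle that turns between two grey posts, with a white shelf at either end. Origin on the bench below the cradle's middle; x along the turning axis, away from the robot; y along the slide, to the robot's left; z up. Turning axis 80 mm, post tops 92 mm above the bench; posts reach to x +-40 mm.
- cradle_mid (a point): Middle of the cradle, on the turning axis. Two slots, one above the other, take the trays along y. Walls reach x +-27, y -64 to +67, z +-19 mm from here; top and bottom are open between side lips (32 mm gap). Closed by a wall at y = -62, open at +y at the start. A tray fully home touches that wall: middle at y = -1 mm; the upper one's rim lies 1 mm above this point.
- left_shelf (a point): Top of the left white shelf, where the middle of a tray lying on it belongs: y = +129 mm from the cradle's middle, 81.5 mm above the bench, level with the upper slot. Shelf y 68 to 190 mm. Orange fences 8 mm high stand 48 mm apart (trays are 42 mm wide), narrowing to 44 mm at the cradle, with a stop at the outer end.
- right_shelf (a point): Top of the right white shelf, where the middle of a tray lying on it belongs: y = -129 mm from the cradle's middle, 80 mm above the bench. Shelf y -190 to -68 mm. Orange fences 8 mm high stand 48 mm apart, with a stop at the outer end (y = -190 mm).
- cradle (a joint): Turn of the cradle about the turner's x axis, rad: 0 at the start (level, open end to the left); grows as the open end and the crank go up and over to the right; stops at 3.14 (level again, open end to the right, the trays having changed places). It stays where it is left; about 4 N at the crank pin moves it.
- crank_grip (a point): Middle of the green crank pin, a round bar 12 mm in diameter, 42 mm long, along the turner's x, on the side away from the robot: 72 mm along +x from the cradle's middle and 60 mm from the turning axis. It starts at y = +60, 80 mm above the bench, and goes over the top in a half circle to y = -60 mm.
- part_tray: Green tray 42 x 118 x 13 mm with three pockets along y (34 x 34, 10 deep), a clip in each; a rib handle 12 mm wide (x), 40 long (y), 26 high is under the middle of its floor. Origin at the centre of the floor's outer face; z to the open mouth, the rib to -z. Starts in the lower slot, rib down; after the turn the rib stands up, the floor's outer face 94 mm above the bench.
- cap_tray: Empty purple tray, same shape and size, lying mouth down on the bench, rib handle up. Origin at the centre of its mouth, in the plane of the rim; long side along y; z from rim to rib. The floor's outer face is at z = 13 mm, the rib (12 mm wide in x, 40 long in y) from there to z = 39 mm. A half turn about z makes no difference.
- clip0: Black octagonal clip, 29 mm across the flats and 8 mm thick with rounded edges, one in each pocket of the green tray. Origin at its middle; z out of its white face (up at the start); the yellow face is at -z. Smooth: it slides easily on the trays.
- clip1: Black octagonal clip, 29 mm across the flats and 8 mm thick with rounded edges, one in each pocket of the green tray. Origin at its middle; z out of its white face (up at the start); the yellow face is at -z. Smooth: it slides easily on the trays.
- clip2: Black octagonal clip, 29 mm across the flats and 8 mm thick with rounded edges, one in each pocket of the green tray. Origin at its middle; z out of its white face (up at the start); the yellow face is at -z. Smooth: it slides easily on the trays.
- screw_box: Bystander: open yellow box 70 x 100 x 35 mm, origin under its centre. It and the purple tray may have changed places.
- spray_can: Bystander: upright can, 54 mm in diameter, 170 mm high, origin under its centre.
- scraper: Bystander: orange spatula, 200 mm long, lying on the bench along its x.
Not all that is in view belongs to the job. What is meant by the part_tray is not black, and is the larger of those in its own colour.

How it is judged (in metres and radians):
On the way, in this order (a step that is already met when the one before it is completed fails the run):
1. the purple tray is fully home in the cradle above the green tray, before the turn (x of cap_tray in the frame of turner between -0.006 and 0.006 m and y of cap_tray in the frame of turner between -0.008 and 0.004 m and z of cap_tray in the frame of turner between 0.076 and 0.088 m and value of joint cradle below 0.08 rad), for 0.2 s.
2. both trays have been turned over together, and all the clips have fallen into the purple tray (value of joint cradle above 2.98 rad and x of cap_tray in the frame of turner between -0.006 and 0.006 m and y of cap_tray in the frame of turner between -0.01 and 0.01 m and angle between cap_tray's own z axis and vertical above 2.97 rad and x of clip0 in the frame of cap_tray between -0.018 and 0.018 m and y of clip0 in the frame of cap_tray between -0.056 and 0.056 m and z of clip0 in the frame of cap_tray between 0.003 and 0.009 m and angle between each of clip0, clip1, clip2's own z axis and vertical above 2.85 rad and linear speed of each of clip0, clip1, clip2 below 0.02 m/s and x of clip1 in the frame of cap_tray between -0.018 and 0.018 m and y of clip1 in the frame of cap_tray between -0.056 and 0.056 m and z of clip1 in the frame of cap_tray between 0.003 and 0.009 m and x of clip2 in the frame of cap_tray between -0.018 and 0.018 m and y of clip2 in the frame of cap_tray between -0.056 and 0.056 m and z of clip2 in the frame of cap_tray between 0.003 and 0.009 m and horizontal distance between part_tray and turner below 0.02 m), for 0.2 s.
At the end, for the whole second after the job is handed in: Cradle fully over (above 2.98 rad); purple tray mouth up in it, within 10 mm of home, all three clips flat on its floor, yellow face up (within 15 degrees); green tray at rest upside down on the right shelf, wholly out of the cradle (its middle 120 to 145 mm from the axis) (value of joint cradle above 2.98 rad and x of cap_tray in the frame of turner between -0.006 and 0.006 m and y of cap_tray in the frame of turner between -0.01 and 0.01 m and angle between cap_tray's own z axis and vertical above 2.97 rad and x of clip0 in the frame of cap_tray between -0.018 and 0.018 m and y of clip0 in the frame of cap_tray between -0.056 and 0.056 m and z of clip0 in the frame of cap_tray between 0.003 and 0.009 m and angle between each of clip0, clip1, clip2's own z axis and vertical above 2.85 rad and linear speed of each of clip0, clip1, clip2 below 0.02 m/s and x of clip1 in the frame of cap_tray between -0.018 and 0.018 m and y of clip1 in the frame of cap_tray between -0.056 and 0.056 m and z of clip1 in the frame of cap_tray between 0.003 and 0.009 m and x of clip2 in the frame of cap_tray between -0.018 and 0.018 m and y of clip2 in the frame of cap_tray between -0.056 and 0.056 m and z of clip2 in the frame of cap_tray between 0.003 and 0.009 m and x of part_tray in the frame of turner between -0.012 and 0.012 m and y of part_tray in the frame of turner between -0.145 and -0.12 m and z of part_tray in the frame of turner between 0.085 and 0.1 m and angle between part_tray's own z axis and vertical above 3 rad and linear speed of part_tray below 0.01 m/s); the robot touches nothing.
It fails at once if a bystander is pushed by more than 30 mm (distance of any of screw_box, spray_can, scraper from where it was at the start of the episode above 0.03 m).
It also fails if it takes over 72 s, if anything falls off the work surface, if the arm or the gripper's body presses on something with over 40 N, if the wrist force passes 120 N, or if a joint passes its speed limit or range.

### The arm

A 6-joint arm with a two-finger parallel gripper is mounted at the origin on the work surface. World frame = base frame: x ahead of the robot, y to its left, z up, the work surface at z = 0. Lengths are in mm, angles in degrees, forces in N, time in s.
With the tool pointing down it reaches from about 300 to 775 mm from the base axis. Payload 14.6 kg.
Tool frame: the origin (TCP) lies midway between the tips of the shut fingers; the grasp point (between the pads) lies 19 mm behind it (arm.grasp_offset is the distance from the TCP to the grasp point, in mm); z points along the fingers, y is the line along which they close (so a half turn about z gives the same grasp; the last joint's range is limited). The gripper opens to 85 mm and grips with 20 to 120 N. Pads are 22 mm wide; open, the fingers measure 114 mm over their backs; the gripper's body (76 mm by 85 mm) begins 54 mm behind the grasp point. The pads swing forward as they close: fully open they stand 13 mm farther back than shut.
Start: joints at [-70.68, 17.183, 87.147, -0, 75.671, -3.816], TCP at [216.096, -505.759, 231.281] pointing down, gripper open.
Joint ranges: [-173.82, 173.82], [-45.26, 126.66], [13.44, 144.39], [-59.66, 239.66], [0, 175.72], [-146.38, 146.38]. Speed limits (degrees/s): [127.2, 127.2, 147.25, 180, 180, 180].

### API

Orientations are given as [roll, pitch, yaw] about the fixed x, y, z axes, in that order (R = Rz(yaw) Ry(pitch) Rx(roll)).
In Python, from bench import arm gives the robot as it stands.
- The arm moves only by the tool send_rows, never from a script. Its argument "deltas" is a list that holds one entry, the list of rows, each a list of 7 numbers: the shift along the tool's x, y, z in m, then the turn, a rotation vector about the tool's x, y, z in degrees, then the closure in counts, from 0 (fully open) to 255 (shut). In form: [[[x, y, z, wx, wy, wz, gripper], ...]]. A call has 1 to 12 rows; each row shifts and turns the commanded pose from where the row before left it, along the tool's axes as they then stand; what a row does not reach is not made up. A row lasts 1/8 s, in which the tool goes at most 62.5 mm and 10.7 degrees, less where a joint would pass 70% of its speed; a pose out of reach is approached as far as the arm can. A call with a gripper value outside its range is refused whole. The fingers move at their own pace and stop on an object; "grip_force" is the grip in N (left out, the last holds). Time passes only in rows, so rows that do not move let the fingers close. It gives the time, the measured TCP pose, the force, the opening and the grip force at its end, in the units of the state.
- arm.read_state(): the state, without advancing time (a new reading comes with each control period).
- arm.capture(name): name is "scene" or "top"; returns (picture, depth): 420x560x3 uint8, blue, green, red; 420x560 float32, mm along the optical axis (not along the pixel's ray), 0 where there is no reading.
- arm.get_calibration(name): a dict with "camera_matrix" (3x3 intrinsics, pixels), "k1" (the pictures are not rectified: a ray, as slopes to the right and down, at radius r is drawn at 1 + k1 r^2 times it, then the intrinsics apply), "world_from_camera" (4x4, takes a point from camera to world coordinates). Camera axes: x right, y up, looking along -z (the intrinsics and any distortion apply to the point x, -y, -z); pixel columns grow to the right and rows downward; lengths in mm; the calibration is good to about 2 mm. A picture is of the moment at which its call begins. get_calibration takes no time and is no camera call.
- arm.close_job(): hands the job in; it is judged then, once.
The state is a dict: "clock": time; "joints": joint angles; "joint_velocities": joint speeds; "joint_efforts": joint torques, N m; "ee_pos": TCP position; "eef_rot": TCP orientation; "wrist_force": force on the tool from outside, world axes, zero at the start; "moment": the same for the moment, N m; "gripper_width": finger opening in mm; "grip_force": force on a finger pad.
Only numpy, scipy, OpenCV 4.12 (cv2) and the standard library are available. Lean on these libraries where they do the work, as an engineer would, in place of code of your own. Each camera call takes 0.05 s, during which the arm holds its last target. There are 200 camera calls.

## Working session

There is one attempt and no reset: what is moved stays moved. The work goes in short steps, Python scripts to look and compute and a tool call to move; the robot and the scene stay as the last step left them, time stands still between calls to the robot, and variables do not carry over. Pictures are saved under pics/ and viewed, at most 10 in all, crops included, and the job is handed in when it is done.

Besides the shell and the picture viewer there is one more tool, called after ">>>" by a JSON object that holds its "op" and its "data", one argument or row to a line. send_rows: Moves the arm, as the interface text tells. Its arguments: {"type":"object","properties":{"deltas":{"type":"array"},"grip_force":{"type":"number"}},"required":["deltas"]}

```bash
mkdir -p pics; ls
python3 - <<'E'
from bench import arm
import cv2,numpy as np
for n in("scene","top"):
    p,d=arm.capture(n); cv2.imwrite(f"pics/{n}0.png",p); np.save(f"pics/{n}0.npy",d)
    c=arm.get_calibration(n); print(n,c["camera_matrix"],c["k1"],np.round(c["world_from_camera"],3))
print(arm.read_state())
E
```

```text
pics
scene [[389.79558166   0.         278.54036935]
 [  0.         389.79558166 204.74817736]
 [  0.           0.           1.        ]] 0.0227492281605857 [[-8.82000e-01 -3.16000e-01  3.49000e-01  9.28134e+02]
 [ 4.70000e-01 -6.01000e-01  6.46000e-01  6.63838e+02]
 [ 6.00000e-03  7.34000e-01  6.79000e-01  7.61253e+02]
 [ 0.00000e+00  0.00000e+00  0.00000e+00  1.00000e+00]]
top [[496.11030635   0.         284.46426409]
 [  0.         496.11030635 211.23758706]
 [  0.           0.           1.        ]] -0.10317022628060908 [[-1.400000e-02  9.990000e-01 -4.900000e-02  5.303690e+02]
 [-1.000000e+00 -1.400000e-02  1.000000e-03 -2.341000e+00]
 [-0.000000e+00  4.900000e-02  9.990000e-01  1.246451e+03]
 [ 0.000000e+00  0.000000e+00  0.000000e+00  1.000000e+00]]
{'clock': 0.1, 'joints': array([-7.06799596e+01,  1.72145279e+01,  8.71759871e+01,  4.69405855e-04,
        7.56718877e+01, -3.81542342e+00]), 'joint_velocities': array([-0.06757648, -0.10781098, -0.20838336, -0.07938503,  0.03349241,
        0.08642331]), 'joint_efforts': array([ 1.18775508e-03, -5.44381678e+01, -3.62370729e+01, -6.98130611e-05,
        3.05612855e-03, -5.13670898e-06]), 'ee_pos': array([ 216.03207694, -505.56789277,  230.76370348]), 'eef_rot': array([-1.79937766e+02, -4.60610014e-03,  2.31353449e+01]), 'wrist_force': array([-0.162635  ,  0.04754156, -0.28223466]), 'moment': array([ 0.00971723,  0.0064481 , -0.02386422]), 'grip_force': 0.0, 'gripper_width': 85.33536531591956}
```

View pics/scene0.png

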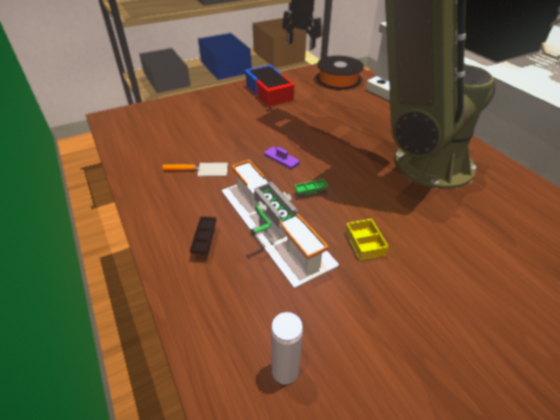

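View pics/top0.png

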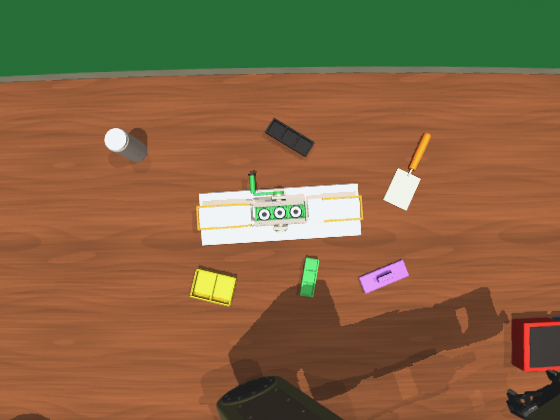

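The top view shows the turner at about (280,213), the crank pin at (252,182), the purple tray at (384,276) tilted in yaw, a green decoy at (310,277), and the screw box at (213,287). The can is at (118,140) and the scraper at (405,180). I'll measure from point clouds.

```bash
cat > h.py <<'E'
import cv2,numpy as np
from bench import arm
def cloud(n,p=None,d=None):
    if p is None: p,d=arm.capture(n)
    c=arm.get_calibration(n);K=c["camera_matrix"]
    k=np.array([c["k1"],0,0,0,0.])
    v,u=np.mgrid[:420,:560]
    r=cv2.undistortPoints(np.stack([u,v],-1).reshape(-1,1,2).astype(float),K,k).reshape(420,560,2)
    P=np.stack([r[...,0]*d,-r[...,1]*d,-d],-1)
    T=c["world_from_camera"]
    W=P@T[:3,:3].T+T[:3,3]; W[d==0]=np.nan
    return p,cv2.cvtColor(p,cv2.COLOR_BGR2HSV).astype(int),W
def rect(P):
    (c,s,a)=cv2.minAreaRect(P[:,:2].astype(np.float32))
    if s[0]<s[1]: a+=90;s=s[::-1]
    return np.round(c,1),np.round(s,1),round(((a+90)%180)-90,2)
E
python3 - <<'E'
from h import *
for n in("top","scene"):
    p,h,W=cloud(n,cv2.imread(f"pics/{n}0.png"),np.load(f"pics/{n}0.npy"))
    H,S,V=h[...,0],h[...,1],h[...,2]; z=W[...,2]
    reg=(abs(W[...,0]-530)<330)&(abs(W[...,1])<420)
    def rep(t,m):
        m=m&reg
        if m.sum()<5: print(n,t,m.sum());return
        P=W[m];print(n,t,m.sum(),*rect(P),"z",np.round(np.percentile(P[:,2],[2,50,98]),1),"med",np.round(np.median(P,0),1))
    pu=(H>130)&(H<158)&(S>60)
    rep("purple",pu); rep("purplefloor",pu&(z<20)&(z>6)); rep("rib",pu&(z>30))
    wh=(S<60)&(V>120)
    near=(abs(W[...,0]-530)<110)&(abs(W[...,1])<230)
    rep("foot",wh&(z<20)&near); rep("shelves",wh&(z>74)&(z<90)&near)
    org=(H>8)&(H<25)&(S>120)&(z>70)&near
    for s,t in((1,"L"),(-1,"R")): rep("fence"+t,org&(W[...,1]*s>0)); rep("shelf"+t,wh&(z>74)&(z<90)&near&(W[...,1]*s>70))
    gr=(H>45)&(H<85)&(S>90)
    rep("crank",gr&(W[...,0]>560)&(z>60)&near);rep("tray",gr&(W[...,0]<=560)&(W[...,0]>500)&(z>60)&near)
    rep("decoy",gr&(W[...,0]<480)&(z<45))
    rep("box",(H>24)&(H<35)&(S>120)&(W[...,0]<460))
E
```

```text
top purple 846 [ 425.6 -249.5] [121.5  47.2] -68.87 z [-0.4 12.6 39.8] med [ 427.1 -245.3   12.6]
top purplefloor 700 [ 427.  -248.1] [117.2  43.6] -68.87 z [ 7.3 12.3 18. ] med [ 428.1 -246.    12.3]
top rib 89 [ 426.7 -246.8] [40.2 12.4] -69.35 z [32.7 38.1 42.2] med [ 426.8 -246.5   38.1]
top foot 3634 [584.4   9.4] [400.  128.8] -87.06 z [ 2.5  7.6 12.5] med [549.3  33.7   7.6]
top shelves 2444 [586.4   9.8] [378.5  89.7] 87.47 z [74.8 80.2 88.3] med [585.4   7.3  80.2]
top fenceL 172 [578.6 141.1] [126.5  56.4] -86.47 z [80.4 88.8 93.3] med [575.8 168.7  88.8]
top shelfL 1053 [590.  133.9] [132.8  80. ] -85.75 z [76.6 81.2 87.1] med [579.  137.2  81.2]
top fenceR 123 [ 592.8 -139.7] [91.7 55. ] -87.63 z [77.3 87.5 90.9] med [ 595.2 -172.8   87.5]
top shelfR 973 [ 589.6 -125. ] [110.2  54.7] -89.26 z [75.  79.4 84.5] med [ 592.  -122.7   79.4]
top crank 371 [604.8  14. ] [127.   68.2] 89.94 z [64.1 72.8 91.5] med [594.7  21.6  72.8]
top tray 0
top decoy 528 [426.6 -61. ] [96.  34.7] -8.63 z [-1.5 23.3 33. ] med [428.2 -61.3  23.3]
top box 1096 [405.6 178.8] [106.4  76.9] 74.63 z 
[... 503 characters left out ...]
1] med [584.   83.7  81.8]
scene fenceL 290 [580.4 138.3] [129.5  58.3] -87.5 z [78.9 88.1 92.3] med [581.1 161.7  88.1]
scene shelfL 688 [580.6 137.4] [128.4  51.4] -85.64 z [79.8 82.4 85.7] med [578.2 137.1  82.4]
scene fenceR 136 [ 594.4 -140.7] [93.4 58.9] -87.87 z [76.8 87.5 91.3] med [ 604.9 -157.6   87.5]
scene shelfR 420 [ 594.2 -128.2] [113.4  55.9] -86.47 z [78.5 81.3 84.3] med [ 592.2 -123.8   81.3]
scene crank 148 [606.2  12. ] [125.   75.3] -85.48 z [69.  81.  92.6] med [631.8  33.7  81. ]
scene tray 0
scene decoy 305 [430.2 -62.1] [92.7 36.2] -10.78 z [ 4.2 25.3 33.5] med [430.  -61.8  25.3]
scene box 600 [397.   55.6] [349.1 115.5] 89.55 z [ 1.3 25.  37.2] med [402. 175.  25.]
```

Turner is at about (585.5, 9.4) with yaw 2.9°, and the purple tray is at (427, -248) with yaw 21.1°. I'll grasp the rib at tool yaw 111.1°. Moving now.

>>> {"op": "send_rows", "data": {
  "deltas": [
    [[0.0369,-0.0192,0,0,0,0,0],[0.0369,-0.0192,0,0,0,0,0],[0.0369,-0.0192,0,0,0,0,0],[0.0369,-0.0192,0,0,0,0,0],[0.0369,-0.0192,0,0,0,0,0],[0.0369,-0.0192,0,0,0,0,0],[0.0369,-0.0192,0,0,0,0,0],[0.0369,-0.0192,0,0,0,0,0],[0,0,0,0,0,-9.8,0],[0,0,0,0,0,-9.8,0],[0,0,0,0,0,-9.8,0],[0,0,0,0,0,-9.8,0]]
  ],
  "grip_force": 30
}}

```text
clock: 1.6
ee_pos: [427.1, -248.4, 231.0]
eef_rot: [-180.0, -0.0, 62.7]
wrist_force: [0.1, 0.0, 0.3]
gripper_width: 85.7
grip_force: 0.0
```

>>> {"op": "send_rows", "data": {
  "deltas": [
    [[0,0,0.02,0,0,-9.8,60],[0,0,0.02,0,0,-9.8,60],[0,0,0.02,0,0,-9.8,60],[0,0,0.02,0,0,-9.8,60],[0,0,0.02,0,0,-9.8,60],[0,0,0,0,0,0,60],[0,0,0,0,0,0,60]]
  ]
}}

```text
clock: 2.48
ee_pos: [427.4, -248.7, 132.0]
eef_rot: [180.0, 0.0, 111.1]
wrist_force: [0.2, 0.4, 0.5]
gripper_width: 65.1
grip_force: 0.0
```

>>> {"op": "send_rows", "data": {
  "deltas": [
    [[0.001,0,0.03,0,0,0,60],[0,0,0.03,0,0,0,60],[0,0,0.03,0,0,0,60],[0,0,0.021,0,0,0,60],[0,0,0,0,0,0,60],[0,0,0,0,0,0,160],[0,0,0,0,0,0,255],[0,0,0,0,0,0,255],[0,0,0,0,0,0,255],[0,0,0,0,0,0,255],[0,0,0,0,0,0,255]]
  ],
  "grip_force": 30
}}

```text
clock: 3.85
ee_pos: [427.2, -247.9, 21.1]
eef_rot: [180.0, 0.1, 111.3]
wrist_force: [-0.4, 0.8, 7.3]
gripper_width: 11.3
grip_force: 30.3
```

>>> {"op": "send_rows", "data": {
  "deltas": [
    [[0,0,-0.02,0,0,0,255],[0,0,-0.03,0,0,0,255],[0,0,-0.03,0,0,0,255],[0,0,-0.03,0,0,0,255],[0,0,-0.03,0,0,0,255],[0.0305,0.0281,0,0,0,0,255],[0.0305,0.0281,0,0,0,0,255],[0.0305,0.0281,0,0,0,0,255],[0.0305,0.0281,0,0,0,0,255],[0.0305,0.0281,0,0,0,0,255],[0.0305,0.0281,0,0,0,0,255],[0.0305,0.0281,0,0,0,0,255]]
  ]
}}

```text
clock: 5.35
ee_pos: [532.7, 24.2, 160.5]
eef_rot: [180.0, 0.0, 111.3]
wrist_force: [0.4, -0.3, -0.7]
gripper_width: 11.1
grip_force: 29.4
```

>>> {"op": "send_rows", "data": {
  "deltas": [
    [[0.0305,0.0281,0,0,0,0,255],[0.0305,0.0281,0,0,0,0,255],[0.0305,0.0281,0,0,0,0,255],[0,0,0,0,0,9.1,255],[0,0,0,0,0,9.1,255],[0,0,0,0,0,0,255],[0,0,0,0,0,0,255]]
  ]
}}

```text
clock: 6.22
ee_pos: [577.6, 138.7, 160.4]
eef_rot: [180.0, -0.0, 93.3]
wrist_force: [0.7, -0.6, -0.9]
gripper_width: 11.7
grip_force: 29.5
```

Run:
```python
from h import *
p,h,W=cloud("top"); H,S,V=h[...,0],h[...,1],h[...,2]
cv2.imwrite("pics/top1.png",cv2.resize(p[120:300,130:420],None,fx=2.7,fy=2.7))
p,h,W=cloud("scene"); H,S,V=h[...,0],h[...,1],h[...,2]
m=(H>130)&(H<158)&(S>60)&(W[...,2]>100); P=W[m]; print(m.sum(),rect(P),np.percentile(P[:,2],[2,50,98]))
cv2.imwrite("pics/sc1.png",cv2.resize(p[140:300,200:360],None,fx=3.7,fy=3.7))
```

```text
665 (array([593.8, 140. ]), array([120.9,  66.5]), -81.91) [143.16959521 153.05345708 179.50824013]
```

View pics/sc1.png

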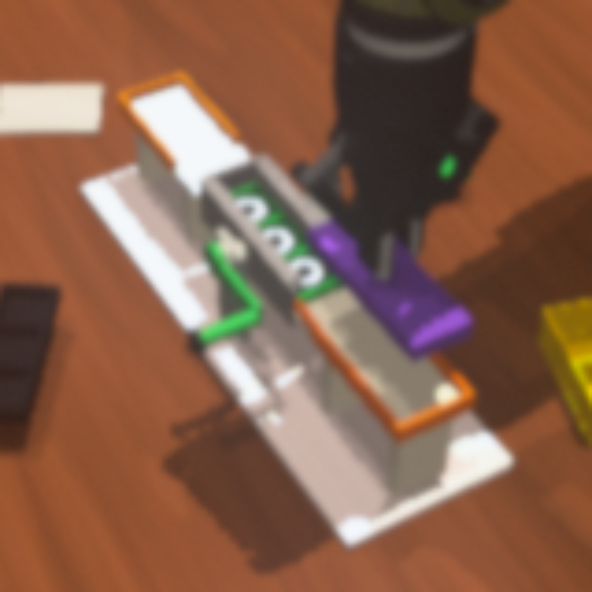

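>>> {"op": "send_rows", "data": {
  "deltas": [
    [[-0.0021,0.0018,0.014,0,0,0.4,255],[0,0,0.015,0,0,0,255],[0,0,0.015,0,0,0,255],[0,0,0,0,0,0,255],[0,0,0,0,0,0,255]]
  ]
}}

```text
clock: 6.95
ee_pos: [579.7, 136.8, 116.5]
eef_rot: [180.0, -0.0, 92.7]
wrist_force: [0.9, -0.1, -0.4]
gripper_width: 11.6
grip_force: 29.4
```

Run:
```python
from h import *
for n in("top","scene"):
    p,h,W=cloud(n); H,S,V=h[...,0],h[...,1],h[...,2]
    m=(H>130)&(H<158)&(S>60)&(W[...,2]>80); P=W[m]
    z=arm.read_state()["ee_pos"][2]-8
    Q=P[abs(P[:,2]-z)<5]
    print(n,len(Q),rect(Q),np.percentile(Q[:,2],[2,50,98]))
    # edges in turner frame
    a=np.radians(2.94);R=np.array([[np.cos(a),np.sin(a)],[-np.sin(a),np.cos(a)]])
    L=(Q[:,:2]-[586,9.4])@R.T
    for k in(0,1): print(" tray local",np.round(np.percentile(L[:,k],[1,3,50,97,99]),1))
    near=(abs(W[...,0]-580)<60)&(W[...,1]>60)&(W[...,1]<230)
    F=W[(H>8)&(H<25)&(S>120)&(W[...,2]>84)&(W[...,2]<95)&near]; L=(F[:,:2]-[586,9.4])@R.T
    for s in(1,-1):
        q=L[(L[:,0]*s>15)&(L[:,1]>100)&(L[:,1]<180)]; print(" fence",len(q),np.round(np.percentile(q[:,0],[3,50,97]),1) if len(q) else "")
```

```text
top 145 (array([580.6,  87.6]), array([39.3, 18.6]), -0.31) [104.33531766 108.09702395 111.74516161]
 tray local [-21.2 -20.8  -0.7  18.   18.4]
 tray local [68.9 69.3 77.8 86.7 87.1]
 fence 0 
 fence 2 [-27.2 -27.1 -26.9]
scene 487 (array([582.2, 135.6]), array([120. ,  43.7]), -85.01) [104.69614403 109.31622811 111.98880102]
 tray local [-18.7 -17.5  10.6  22.6  22.9]
 tray local [ 70.4  74.3 151.9 184.7 185.7]
 fence 81 [25.3 28.5 30.3]
 fence 0
```

>>> {"op": "send_rows", "data": {
  "deltas": [
    [[0,0,0.005,0,0,0,255],[0,0,0.005,0,0,0,255],[0,0,0.003,0,0,0,255],[0,0,0.001,0,0,0,255],[0,0,0,0,0,0,255]]
  ]
}}

```text
clock: 7.68
ee_pos: [579.6, 136.7, 102.6]
eef_rot: [180.0, -0.0, 92.7]
wrist_force: [-1.9, -0.9, 4.5]
gripper_width: 11.4
grip_force: 30.1
```

>>> {"op": "send_rows", "data": {
  "deltas": [
    [[-0.008,0,0,0,0,-0.2,255],[-0.01,0,0,0,0,0,255],[-0.01,0,0,0,0,0,255],[-0.01,0,0,0,0,0,255],[-0.01,0,0,0,0,0,255],[0,0,0,0,0,0,255]]
  ]
}}

```text
clock: 8.43
ee_pos: [582.3, 87.2, 102.6]
eef_rot: [180.0, 0.0, 92.9]
wrist_force: [0.4, -3.6, 4.9]
gripper_width: 11.4
grip_force: 30.3
```

>>> {"op": "send_rows", "data": {
  "deltas": [
    [[-0.01,0,0,0,0,0,255],[-0.01,0,0,0,0,0,255],[-0.01,0,0,0,0,0,255],[-0.01,0,0,0,0,0,255],[-0.01,0,0,0,0,0,255],[-0.01,0,0,0,0,0,255],[0,0,0,0,0,0,255]]
  ]
}}

```text
clock: 9.3
ee_pos: [585.1, 27.3, 102.3]
eef_rot: [180.0, 0.1, 92.9]
wrist_force: [0.8, -2.6, 5.6]
gripper_width: 11.7
grip_force: 30.3
```

>>> {"op": "send_rows", "data": {
  "deltas": [
    [[-0.006,0,0,0,0,0,255],[-0.005,0,0,0,0,0,255],[-0.003,0,0,0,0,0,255],[-0.002,0,0,0,0,0,255],[-0.001,0,0,0,0,0,255],[0,0,0,0,0,0,255]]
  ]
}}

```text
clock: 10.05
ee_pos: [585.8, 11.7, 102.1]
eef_rot: [-180.0, 0.0, 92.9]
wrist_force: [-0.2, -0.8, 0.5]
gripper_width: 10.8
grip_force: 29.8
```

>>> {"op": "send_rows", "data": {
  "deltas": [
    [[-0.001,0,0,0,0,0,255],[-0.001,0,0,0,0,0,255],[-0.001,0,0,0,0,0,255],[0,0,0,0,0,0,255]]
  ]
}}

```text
clock: 10.55
ee_pos: [586.0, 8.8, 102.1]
eef_rot: [-180.0, 0.0, 92.9]
wrist_force: [-0.1, 0.5, 0.5]
gripper_width: 11.3
grip_force: 29.5
```

Run:
```python
from h import *
p,h,W=cloud("scene")
cv2.imwrite("pics/sc2.png",cv2.resize(p[140:300,200:360],None,fx=3.7,fy=3.7,interpolation=cv2.INTER_CUBIC))
```

```text
(no output)
```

View pics/sc2.png

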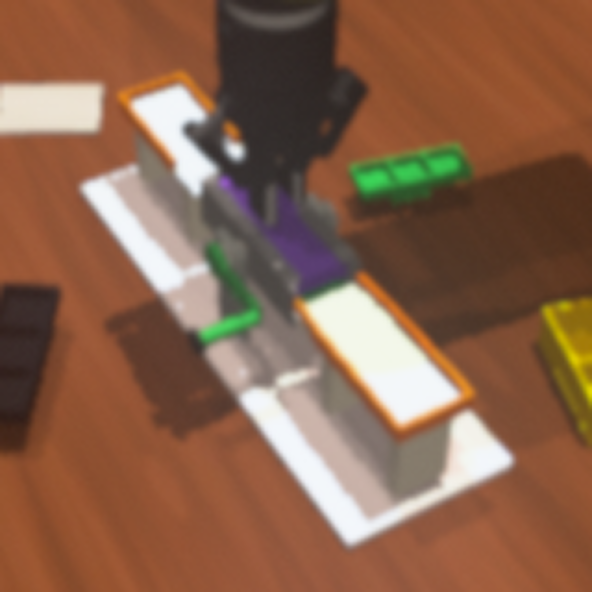

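The purple tray is in the cradle, with its left end flush near (335,275). I'll push a little further until it touches the wall.

>>> {"op": "send_rows", "data": {
  "deltas": [
    [[-0.001,0,0,0,0,0,255],[-0.001,0,0,0,0,0,255],[0,0,0,0,0,0,255]]
  ]
}}

```text
clock: 10.98
ee_pos: [586.1, 7.8, 102.3]
eef_rot: [-180.0, -0.1, 92.9]
wrist_force: [0.0, 6.6, 0.6]
gripper_width: 11.4
grip_force: 29.6
```

>>> {"op": "send_rows", "data": {
  "deltas": [
    [[0,0,0,0,0,0,60],[0,0,0,0,0,0,60],[0,0,0,0,0,0,60],[0,0,0,0,0,0,60],[0,0,-0.03,0,0,0,60],[0,0,-0.03,0,0,0,60],[0,0,-0.03,0,0,0,60],[0.03,0.035,0,0,0,0,60],[0.034,0.035,0,0,0,0,60],[0,0,0,0,0,10,60],[0,0,0,0,0,10,60],[0,0,0,0,0,10,60]]
  ]
}}

```text
clock: 12.48
ee_pos: [652.8, 74.5, 192.1]
eef_rot: [-180.0, 0.0, 62.6]
wrist_force: [0.4, -0.6, 0.2]
gripper_width: 65.4
grip_force: 0.0
```

>>> {"op": "send_rows", "data": {
  "deltas": [
    [[0,0,0,0,0,10,80],[0,0,0,0,0,10,80],[0,0,0,0,0,10,80],[0,0,0,0,0,10,80],[0,0,0,0,0,10,80],[0,0,0,0,0,10,80],[0,0,0,0,0,0,80]]
  ]
}}

```text
clock: 13.35
ee_pos: [652.8, 74.4, 192.2]
eef_rot: [180.0, 0.0, 3.0]
wrist_force: [0.4, -0.3, 0.2]
gripper_width: 58.4
grip_force: 0.0
```

Run:
```python
from h import *
for n in("top","scene"):
    p,h,W=cloud(n,cv2.imread(f"pics/{n}0.png"),np.load(f"pics/{n}0.npy"))
    H,S,V=h[...,0],h[...,1],h[...,2]
    m=(H>45)&(H<85)&(S>90)&(W[...,0]>630)&(W[...,0]<720)&(abs(W[...,1]-70)<60)&(W[...,2]>60)
    P=W[m]; print(n,m.sum(),rect(P),np.round(np.percentile(P,[2,50,98],axis=0),1).tolist())
# purple tray now
p,h,W=cloud("scene"); H,S,V=h[...,0],h[...,1],h[...,2]
P=W[(H>130)&(H<158)&(S>60)&(W[...,2]>85)&(W[...,2]<99)]
a=np.radians(2.94);R=np.array([[np.cos(a),np.sin(a)],[-np.sin(a),np.cos(a)]])
print(np.round(np.percentile((P[:,:2]-[586,8.8])@R.T,[1,50,99],axis=0),1))
```

```text
top 125 (array([641. ,  52.7]), array([77.9, 36.1]), 56.01) [[630.9, 13.6, 79.3], [644.1, 70.0, 85.0], [674.2, 77.2, 93.1]]
scene 132 (array([643.3,  54. ]), array([78.8, 34.7]), 58.37) [[631.2, 13.7, 79.8], [637.7, 68.0, 86.5], [674.5, 78.0, 92.1]]
[[-16.9 -60.4]
 [  1.1  34.5]
 [ 15.8  57.8]]
```

>>> {"op": "send_rows", "data": {
  "deltas": [
    [[0.0039,0.0022,0.03,0,0,0,80],[0,0,0.03,0,0,0,80],[0,0,0.03,0,0,0,80],[0,0,0.03,0,0,0,80],[0,0,0.011,0,0,0,80],[0,0,0,0,0,0,200],[0,0,0,0,0,0,255],[0,0,0,0,0,0,255],[0,0,0,0,0,0,255],[0,0,0,0,0,0,255]]
  ],
  "grip_force": 25
}}

```text
clock: 14.65
ee_pos: [657.5, 71.5, 62.7]
eef_rot: [179.9, -0.1, 2.9]
wrist_force: [0.1, -5.0, 2.0]
gripper_width: 11.0
grip_force: 25.7
```

>>> {"op": "send_rows", "data": {
  "deltas": [
    [[0,0.0005,-0.0078,0,0,0,255],[0,0.0015,-0.0077,0,0,0,255],[0,0.0025,-0.0074,0,0,0,255],[0,0.0035,-0.007,0,0,0,255],[0,0.0044,-0.0065,0,0,0,255],[0,0.0052,-0.0059,0,0,0,255],[0,0.0059,-0.0052,0,0,0,255],[0,0.0065,-0.0044,0,0,0,255],[0,0.007,-0.0035,0,0,0,255],[0,0.0074,-0.0025,0,0,0,255],[0,0.0077,-0.0015,0,0,0,255],[0,0.0078,-0.0005,0,0,0,255]]
  ]
}}

```text
clock: 16.15
ee_pos: [660.9, 13.9, 124.8]
eef_rot: [-179.9, -0.3, 3.0]
wrist_force: [-1.9, 8.6, 13.6]
gripper_width: 11.3
grip_force: 26.4
```

>>> {"op": "send_rows", "data": {
  "deltas": [
    [[0,0.0078,0.0005,0,0,0,255],[0,0.0077,0.0015,0,0,0,255],[0,0.0074,0.0025,0,0,0,255],[0,0.007,0.0035,0,0,0,255],[0,0.0065,0.0044,0,0,0,255],[0,0.0059,0.0052,0,0,0,255],[0,0.0052,0.0059,0,0,0,255],[0,0.0044,0.0065,0,0,0,255],[0,0.0035,0.007,0,0,0,255],[0,0.0025,0.0074,0,0,0,255],[0,0.0015,0.0077,0,0,0,255],[0,0.0005,0.0078,0,0,0,255]]
  ]
}}

```text
clock: 17.65
ee_pos: [663.9, -48.0, 63.3]
eef_rot: [179.9, -0.2, 2.9]
wrist_force: [-0.9, -4.2, 8.0]
gripper_width: 10.8
grip_force: 30.3
```

>>> {"op": "send_rows", "data": {
  "deltas": [
    [[0,0,0.001,0,0,0,255],[0,0,0,0,0,0,255],[0,0,0,0,0,0,255]]
  ]
}}

```text
clock: 18.02
ee_pos: [663.9, -48.1, 62.1]
eef_rot: [179.9, -0.2, 2.9]
wrist_force: [0.3, -4.9, 3.6]
gripper_width: 11.0
grip_force: 30.0
```

Run:
```python
from h import *
p,d=arm.capture("scene"); cv2.imwrite("pics/sc3.png",cv2.resize(p[140:300,200:360],None,fx=3.7,fy=3.7,interpolation=cv2.INTER_CUBIC))
```

```text
(no output)
```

View pics/sc3.png

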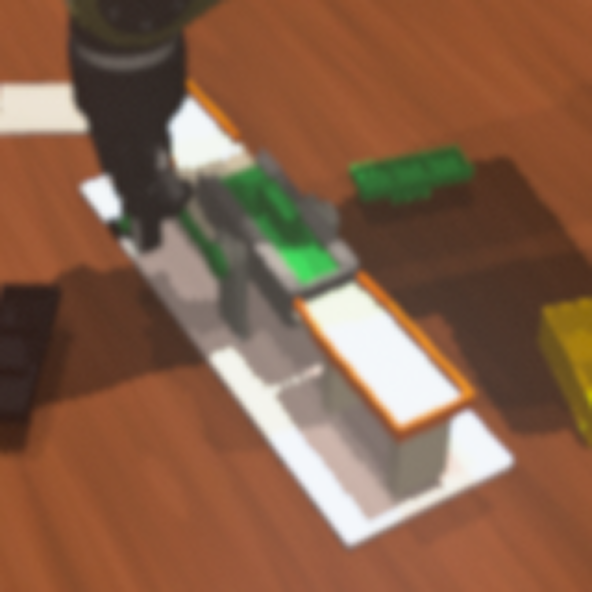

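The trays are turned over, with the green rib up at (285,215). I'll press the crank lightly to confirm the stop.

>>> {"op": "send_rows", "data": {
  "deltas": [
    [[0,0,0.001,0,0,0,255],[0,0,0.001,0,0,0,255],[0,0,0,0,0,0,255]]
  ]
}}

```text
clock: 18.45
ee_pos: [663.9, -48.2, 60.3]
eef_rot: [179.9, -0.2, 2.9]
wrist_force: [0.0, -4.8, 5.9]
gripper_width: 10.8
grip_force: 30.3
```

>>> {"op": "send_rows", "data": {
  "deltas": [
    [[0,0,0.001,0,0,0,255],[0,0,0.001,0,0,0,255],[0,0,0.001,0,0,0,255],[0,0,0,0,0,0,255]]
  ]
}}

```text
clock: 18.95
ee_pos: [663.9, -48.3, 57.2]
eef_rot: [179.9, -0.2, 2.9]
wrist_force: [-0.2, -6.0, 5.3]
gripper_width: 10.9
grip_force: 30.4
```

>>> {"op": "send_rows", "data": {
  "deltas": [
    [[0,0,0,0,0,0,80],[0,0,0,0,0,0,80],[0,0,0,0,0,0,80],[0,0,0,0,0,0,80],[0,0,-0.03,0,0,0,80],[0,0,-0.04,0,0,0,80],[0,0,-0.04,0,0,0,80],[0,0,-0.02,0,0,0,80],[0,-0.03,0,0,0,-10,80],[0,0,0,0,0,-10,80],[0,0,0,0,0,-10,80],[0,0,0,0,0,-10,80]]
  ]
}}

```text
clock: 20.45
ee_pos: [661.4, -17.1, 185.3]
eef_rot: [-180.0, 0.0, 43.3]
wrist_force: [-0.3, -0.9, -0.4]
gripper_width: 58.6
grip_force: 0.0
```

>>> {"op": "send_rows", "data": {
  "deltas": [
    [[0,0,0,0,0,-10,60],[0,0,0,0,0,-10,60],[0,0,0,0,0,-10,60],[0,0,0,0,0,-10,60],[0,0,0,0,0,-10,60],[0,0,0,0,0,0,60]]
  ]
}}

```text
clock: 21.2
ee_pos: [661.4, -17.2, 185.2]
eef_rot: [-180.0, -0.0, 92.9]
wrist_force: [-0.7, 0.6, 0.4]
gripper_width: 65.3
grip_force: 0.0
```

Run:
```python
from h import *
a=np.radians(2.94);R=np.array([[np.cos(a),np.sin(a)],[-np.sin(a),np.cos(a)]])
p,h,W=cloud("scene"); H,S,V=h[...,0],h[...,1],h[...,2]
L=W.copy(); L[...,:2]=(W[...,:2]-[586,8.8])@R.T
g=(H>45)&(H<85)&(S>90)&(L[...,2]>60)
f=L[g&(abs(L[...,0])<18)&(abs(L[...,1])<70)&(L[...,2]<101)]
print(len(f),"fit y-slope",np.polyfit(f[:,1],f[:,2],1),np.percentile(f,[1,50,99],axis=0).round(1).tolist())
r=L[g&(abs(L[...,0])<18)&(abs(L[...,1])<70)&(L[...,2]>112)];print("rib",np.percentile(r,[3,50,97],axis=0).round(1).tolist())
q=L[g&(L[...,0]>55)&(abs(L[...,1]+60)<25)];print("pin",len(q),np.percentile(q,[3,50,97],axis=0).round(1).tolist() if len(q) else "")
```

```text
198 fit y-slope [-1.83993681e-02  9.52936022e+01] [[-13.9, -51.0, 92.3], [3.6, 18.7, 95.0], [12.8, 50.8, 100.2]]
rib [[-2.5, -17.5, 112.1], [4.2, 2.1, 119.7], [7.3, 20.1, 122.6]]
pin 139 [[61.6, -83.2, 61.7], [614.2, -57.3, 78.0], [616.1, -37.9, 88.4]]
```

>>> {"op": "send_rows", "data": {
  "deltas": [
    [[0.0145,-0.037,0,0,0,0,60],[0.0145,-0.037,0,0,0,0,60],[0,0,0,0,0,0,60],[0,0,0.03,0,0,0,60],[0,0,0.03,0,0,0,60],[0,0,0.0228,0,0,0,60],[0,0,0,0,0,0,180],[0,0,0,0,0,0,255],[0,0,0,0,0,0,255],[0,0,0,0,0,0,255],[0,0,0,0,0,0,255]]
  ],
  "grip_force": 30
}}

```text
clock: 22.62
ee_pos: [586.7, 7.9, 103.8]
eef_rot: [179.9, 0.0, 92.9]
wrist_force: [-0.3, -0.5, 5.7]
gripper_width: 11.6
grip_force: 32.2
```

>>> {"op": "send_rows", "data": {
  "deltas": [
    [[-0.005,0,0,0,0,0,255],[-0.008,0,0,0,0,0,255],[-0.008,0,0,0,0,0,255],[-0.008,0,0,0,0,0,255],[-0.008,0,0,0,0,0,255],[0,0,0,0,0,0,255]]
  ]
}}

```text
clock: 23.38
ee_pos: [588.6, -29.4, 103.9]
eef_rot: [179.9, 0.0, 92.9]
wrist_force: [-0.8, -2.7, 7.5]
gripper_width: 11.1
grip_force: 32.4
```

>>> {"op": "send_rows", "data": {
  "deltas": [
    [[-0.009,0,0,0,0,0,255],[-0.009,0,0,0,0,0,255],[-0.009,0,0,0,0,0,255],[-0.009,0,0,0,0,0,255],[-0.009,0,0,0,0,0,255],[-0.009,0,0,0,0,0,255],[-0.009,0,0,0,0,0,255],[-0.009,0,0,0,0,0,255],[-0.009,0,0,0,0,0,255],[-0.009,0,0,0,0,0,255],[0,0,0,0,0,0,255]]
  ]
}}

```text
clock: 24.75
ee_pos: [592.7, -120.0, 102.8]
eef_rot: [180.0, 0.1, 92.9]
wrist_force: [-0.5, -3.6, 4.6]
gripper_width: 11.2
grip_force: 32.0
```

Run:
```python
from h import *
p,d=arm.capture("scene"); cv2.imwrite("pics/sc4.png",cv2.resize(p[140:300,200:360],None,fx=3.7,fy=3.7,interpolation=cv2.INTER_CUBIC))
```

```text
(no output)
```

View pics/sc4.png

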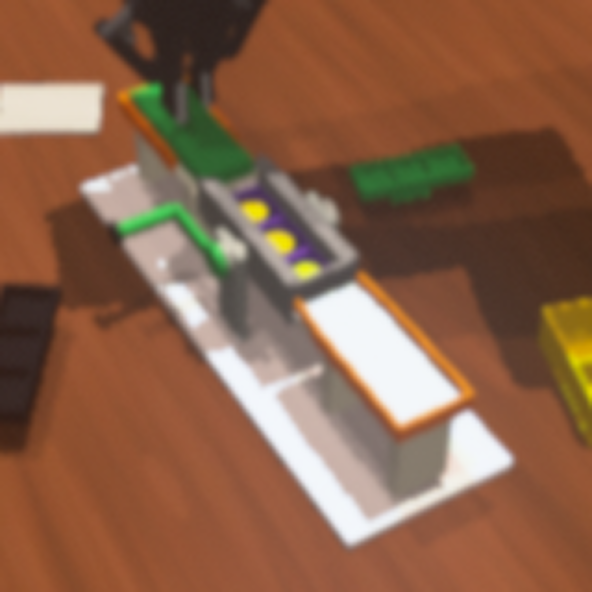

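The green tray is on the right shelf and three yellow clip faces lie in the purple tray at (255,210), (280,243) and (307,270). I'll release and lift away.

>>> {"op": "send_rows", "data": {
  "deltas": [
    [[-0.001,0,0,0,0,0,255],[0,0,0,0,0,0,200],[0,0,0,0,0,0,120],[0,0,0,0,0,0,80],[0,0,0,0,0,0,60],[0,0,-0.01,0,0,0,60],[0,0,-0.03,0,0,0,60],[0,0,-0.04,0,0,0,60],[0,0,-0.04,0,0,0,60],[0,0,0,0,0,0,60],[0,0,0,0,0,0,60]]
  ]
}}

```text
clock: 26.18
ee_pos: [592.3, -119.9, 222.2]
eef_rot: [-180.0, -0.0, 92.9]
wrist_force: [-0.2, 1.1, -0.9]
gripper_width: 64.8
grip_force: 0.0
```

Run:
```python
from h import *
a=np.radians(2.94);R=np.array([[np.cos(a),np.sin(a)],[-np.sin(a),np.cos(a)]])
p,h,W=cloud("scene"); H,S,V=h[...,0],h[...,1],h[...,2]
L=W.copy(); L[...,:2]=(W[...,:2]-[586,8.8])@R.T
g=(H>45)&(H<85)&(S>90)&(L[...,2]>60)&(abs(L[...,0])<30)
f=L[g&(L[...,1]<-50)&(L[...,2]<101)];print("green",np.percentile(f,[2,50,98],axis=0).round(1).tolist(),np.polyfit(f[:,1],f[:,2],1))
r=L[g&(L[...,2]>112)];print("rib",np.percentile(r,[3,50,97],axis=0).round(1).tolist())
y=(H>20)&(H<35)&(S>130)&(abs(L[...,0])<20)&(abs(L[...,1])<60)
n,l,s,c=cv2.connectedComponentsWithStats(y.astype(np.uint8))
for i in range(1,n):
  if s[i,4]>8: print("clip",s[i,4],np.median(L[l==i],0).round(1))
pu=L[(H>130)&(H<158)&(S>60)&(L[...,2]>60)];print("purple",np.percentile(pu,[2,50,98],axis=0).round(1).tolist())
```

```text
green [[-16.4, -181.3, 86.9], [7.0, -105.5, 94.2], [21.9, -68.6, 98.5]] [-1.84114409e-02  9.17885209e+01]
rib [[-1.1, -144.3, 112.5], [4.5, -124.1, 119.5], [6.9, -107.0, 122.0]]
clip 25 [ -3.8 -35.8  77. ]
clip 35 [-2.6  0.8 77. ]
clip 17 [-1.  33.8 77.6]
purple [[-18.3, -55.8, 70.1], [-15.0, -15.6, 76.8], [1.4, 28.4, 81.0]]
```

```bash
python3 -c "
from bench import arm
print(arm.close_job())"
```

```text
the job is handed in; nothing more can be done
None
```

I handed the job in at about 26 s: all three clips lie yellow face up in the purple tray, which is home in the fully turned cradle, and the green tray is upside down on the right shelf; no verdict was returned.

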